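Snap the opener's control board onto its standoffs

TASK

Fit the loose control board into the door opener's base tray: set it over the four barbed standoffs, terminal block towards the tray's cable notch, and press it down beside each standoff in turn until all four corners have clicked through and lie fully home on their seats. Press firmly but never with more than about 30 N (3 kg), or the board cracks, so take one corner at a time; the tray gives a little on its rubber cushions. Leave the things lying around where they are.

Things in the scene. Friction and masses are not known exactly. Their poses are not given: they have to be found in the camera images.
- heatsink (a point): centre of the finned aluminium heat-sink bar (40 long, 18 thick, 32 tall, mm) standing in the middle of the loose control board, as its handle; 19 mm above the board's underside. Axes are the board's: x along its length towards the end with the terminal block, y across the bar's thickness, z up
- board: dark green circuit board 130 x 84 x 3 mm, 0.18 to 0.29 kg, lying face up; origin at the centre of its underside, axes as for the heat sink. A black terminal block (13 x 28 x 10) is at its +x end, a relay (13 x 20 x 10) at its -x end; chips are under 5 mm high. Bare patches to press on: x from 21 to 46 mm, y from 11 to 42 mm (the edge), and their mirror images, one beside each hole
- tray_base (a point): centre of the underside, 15 mm above the bench, of a shallow grey tray 160 x 110 mm with 12 mm walls; x towards the end wall with a wide cable notch, z up. Four off-white standoffs 13 mm thick rise from it to seats 20 mm above this point; above each seat an arrowhead of two sprung barbs round a 4 mm stem, to be passed through a hole of the board. The mount below is screwed down
- tray (a joint): how far the tray has sunk on the four soft rubber cushions of its mount, m: 0 unloaded, growing 1 mm for each 4 N pressed down on it, wherever it is pressed; the tray stays level and rises again when let go. 7.5 mm means 30 N; the board's own weight counts 2 to 3 N
- hole_a (a point): centre of the board's 9 mm hole A at its underside, at x +55, y +32 mm in the board's frame; it belongs on post A
- hole_b (a point): centre of the board's 9 mm hole B at its underside, at x +55, y -32 mm in the board's frame; it belongs on post B
- hole_c (a point): centre of the board's 9 mm hole C at its underside, at x -55, y -22 mm in the board's frame; it belongs on post C
- hole_d (a point): centre of the board's 9 mm hole D at its underside, at x -55, y +22 mm in the board's frame; it belongs on post D
- post_a (a point): seat centre of standoff A, at x +55, y +32, z 20 mm in the tray's frame (tray_base). Its arrowhead is 13 mm wide along x, 4 mm the other way, its point 15.5 mm above the seat. A board laid on it rests some 8 mm above the seat; 12 to 25 N on that corner push it past the barbs, which catch over it 1.6 mm above the hard seat
- post_b (a point): seat centre of standoff B, at x +55, y -32, z 20 mm in the tray's frame (tray_base). Its arrowhead is 13 mm wide along y, 4 mm the other way, its point 15.5 mm above the seat. A board laid on it rests some 8 mm above the seat; 12 to 25 N on that corner push it past the barbs, which catch over it 1.6 mm above the hard seat
- post_c (a point): seat centre of standoff C, at x -55, y -22, z 20 mm in the tray's frame (tray_base). Its arrowhead is 13 mm wide along x, 4 mm the other way, its point 15.5 mm above the seat. A board laid on it rests some 8 mm above the seat; 12 to 25 N on that corner push it past the barbs, which catch over it 1.6 mm above the hard seat
- post_d (a point): seat centre of standoff D, at x -55, y +22, z 20 mm in the tray's frame (tray_base). Its arrowhead is 13 mm wide along y, 4 mm the other way, its point 15.5 mm above the seat. A board laid on it rests some 8 mm above the seat; 12 to 25 N on that corner push it past the barbs, which catch over it 1.6 mm above the hard seat
- tape_measure: bystander: yellow tape measure 32 x 74 x 60 mm, standing on the bench; origin at the middle of its underside
- masking_tape: bystander: roll of masking tape, 100 mm across, 25 mm high; origin at the middle of its underside
- marker: bystander: black and red marker, 126 mm long, lying; origin at the middle of its underside
- flux_tin: bystander: round tin with a yellow lid, 67 mm across, 31 mm high; origin at the middle of its underside
- screwdriver_b: bystander: screwdriver with an orange handle, 195 mm long, lying; origin at the middle of its underside
- wrench_b: bystander: small combination spanner, 163 mm long, lying; origin at the middle of its underside
- brass_stub: bystander: brass rod stub, 18 mm across, 62 mm tall, standing; origin at the middle of its underside

How it is judged (in metres and radians):
On the way, in this order (a step that is already met when the one before it is completed fails the run):
1. the board lies over the standoffs with all four points in their holes (z of hole_a in the frame of post_a below 0.0135 m and horizontal distance between hole_a and post_a below 0.005 m and z of hole_b in the frame of post_b below 0.0135 m and horizontal distance between hole_b and post_b below 0.005 m and z of hole_c in the frame of post_c below 0.0135 m and horizontal distance between hole_c and post_c below 0.005 m and z of hole_d in the frame of post_d below 0.0135 m and horizontal distance between hole_d and post_d below 0.005 m), for 0.1 s.
2. all four corners have snapped through onto their seats (z of hole_a in the frame of post_a below 0.0012 m and horizontal distance between hole_a and post_a below 0.0035 m and z of hole_b in the frame of post_b below 0.0012 m and horizontal distance between hole_b and post_b below 0.0035 m and z of hole_c in the frame of post_c below 0.0012 m and horizontal distance between hole_c and post_c below 0.0035 m and z of hole_d in the frame of post_d below 0.0012 m and horizontal distance between hole_d and post_d below 0.0035 m), for 0.2 s.
At the end, for the whole second after the job is handed in: The board is at rest on the four standoffs, right way round: every hole's underside is less than 1.2 mm above its own post's seat (below the barbs' catch) and within 3.5 mm of the post's axis (all of step 2 and linear speed of board below 0.01 m/s); the robot touches nothing.
It fails at once if the board is pressed onto the tray with more than 34 N, its weight included (the tray's cushions give more than 8.5 mm) (value of joint tray above 0.0085 m).
It fails at once if a bystander is pushed more than 3 cm (distance of any of tape_measure, masking_tape, marker, flux_tin, screwdriver_b, wrench_b, brass_stub from where it was at the start of the episode above 0.03 m).
It also fails if it takes over 72 s, if anything falls off the work surface, if the arm or the gripper's body presses on something with over 40 N, if the wrist force passes 120 N, or if a joint passes its speed limit or range.

ROBOT

A 6-joint arm with a two-finger parallel gripper is mounted at the origin on a cart in front of the work surface, level with it; the furniture and walls round the work are solid. World frame = base frame: x ahead of the robot, y to its left, z up, the work surface at z = 0. Lengths are in mm, angles in rad, forces in N, time in s.
With the tool pointing down it reaches from about 300 to 775 mm from the base axis. Payload 14.6 kg.
Tool frame: the origin (TCP) lies at the very end of the fingers, on their centre line; the grasp point (between the pads) lies 19 mm behind it; z points along the fingers, y is the line along which they close (so a half turn about z gives the same grasp; the last joint's range is limited). The gripper opens to 94 mm and grips with 3 to 60 N. Pads are 16 mm wide; open, the fingers measure 119 mm over their backs; the gripper's body (75 mm by 177 mm) begins 78 mm behind the grasp point.
Start: joints at [-1.259, 0.3, 1.521, -0, 1.321, -0.067], TCP at [203.386, -511.002, 205.446] pointing down, gripper open.
Joint ranges: [-3.03, 3.03], [-0.79, 2.21], [0.23, 2.52], [-1.04, 4.18], [0, 3.07], [-2.55, 2.55]. Speed limits (rad/s): [2.22, 2.22, 2.57, 3.14, 3.14, 3.14].

INTERFACE

Orientations are given as [roll, pitch, yaw] about the fixed x, y, z axes, in that order (R = Rz(yaw) Ry(pitch) Rx(roll)).
In Python, from cell import manip, eyes, ticket gives the robot as it stands. The module is installed in compiled form; this text tells all that it offers.
- The arm moves only by the tool arm_command, never from a script. Its argument "plan" is a list of rows, each a list of 5 numbers: the opening, from -1 (shut) to 1 (fully open), then the shift along the tool's x, y, z in m, then the turn about the tool's z in rad. In form: [[jaw, dx, dy, dz, roll], ...]. A call has 1 to 20 rows; each row shifts and turns the commanded pose from where the row before left it, along the tool's axes as they then stand; what a row does not reach is not made up. A row lasts 1/8 s, in which the tool goes at most 62.5 mm and 10.7 degrees, less where a joint would pass 70% of its speed; a pose out of reach is approached as far as the arm can. A call is refused whole if a number of a shift passes 0.0625 or a number of a turn 0.188, either way. A call with a gripper value outside its range is refused whole. The fingers move at their own pace and stop on an object; "newtons" is the grip in N (left out, the last holds). Time passes only in rows, so rows that do not move let the fingers close. It gives the time, the measured TCP pose, the force, the opening and the grip force at its end, in the units of the state.
- manip.read_state(): the state, without advancing time (a new reading comes with each control period).
- eyes.camera(name): name is "scene" or "top" or "wrist"; returns a dict with "img" (480x640x3 uint8, blue, green, red), "z_map" (480x640 float32, mm along the optical axis (not along the pixel's ray), 0 where there is no reading), "fx", "fy", "cx", "cy" (pixels), "dist" ([k1, k2, p1, p2, k3] as OpenCV has them; the pictures are not rectified), "eye" and "orientation" of the camera in the world. Camera axes: x right, y down, z forward; pixel columns grow to the right and rows downward; lengths in mm; the calibration is good to about 2 mm. A picture is of the moment at which its call begins.
- ticket.sign_off(): hands the job in; it is judged then, once.
The state is a dict: "clock": time; "joints": joint angles; "qd": joint speeds; "effort": joint torques, N m; "eef_pos": TCP position; "eef_rot": TCP orientation; "wrist_force": force on the tool from outside, world axes, zero at the start; "moment": the same for the moment, N m; "finger_gap": finger opening in mm; "finger_force": force on a finger pad.
Only numpy, scipy, OpenCV 4.12 (cv2) and the standard library are available. Lean on these libraries where they do the work, as an engineer would, in place of code of your own. Each camera call takes 0.05 s, during which the arm holds its last target. There are 200 camera calls.

## Working session

There is one attempt and no reset: what is moved stays moved. The work goes in short steps, Python scripts to look and compute and a tool call to move; the robot and the scene stay as the last step left them, time stands still between calls to the robot, and variables do not carry over. Pictures are saved under pics/ and viewed, at most 10 in all, crops included, and the job is handed in when it is done.

Besides the shell and the picture viewer there is one more tool, called after ">>>" in YAML: its name, and indented under it one key for each argument. arm_command: Moves the arm, as the interface text tells. Its arguments: {"type":"object","properties":{"plan":{"type":"array"},"newtons":{"type":"number"}},"required":["plan"]}

```bash
mkdir -p pics
cat > h.py <<'E'
import numpy as np, cv2
from cell import manip, eyes, ticket
from scipy.spatial.transform import Rotation as R
def rot(o):
    o=np.array(o,float)
    return o if o.shape==(3,3) else R.from_euler('xyz',o).as_matrix()
def cloud(c):
    K=np.array([[c['fx'],0,c['cx']],[0,c['fy'],c['cy']],[0,0,1.]])
    v,u=np.mgrid[0:480,0:640]
    p=cv2.undistortPoints(np.stack([u,v],-1).reshape(-1,1,2).astype(np.float64),K,np.array(c['dist'],float)).reshape(480,640,2)
    z=c['z_map'].astype(float)
    P=np.dstack([p[...,0]*z,p[...,1]*z,z])@rot(c['orientation']).T+np.array(c['eye'])
    P[z<=0]=np.nan
    return P
E
python3 - <<'E'
from h import *
print(manip.read_state())
for n in ['top','scene']:
    c=eyes.camera(n); cv2.imwrite(f'pics/{n}0.png',c['img']); np.save(f'pics/{n}0.npy',cloud(c)); print(n,c['eye'],c['orientation'],c['fx'],c['cx'],c['cy'],c['dist'])
E
```

```text
{'clock': 0.0, 'joints': array([-1.25856360e+00,  3.00460443e-01,  1.52155559e+00, -4.83231570e-06,
        1.32070709e+00, -6.66025261e-02]), 'qd': array([ 0.00049565, -0.0001613 ,  0.0010331 , -0.00141057,  0.00038351,
       -0.00084693]), 'effort': array([-1.03034567e-03, -5.31807625e+01, -3.52737200e+01,  7.06864544e-02,
        2.42740806e-02, -8.43264411e-05]), 'eef_pos': array([ 203.32772899, -510.76236562,  204.90296167]), 'eef_rot': array([-3.14046438e+00, -7.05662285e-05,  3.78836415e-01]), 'wrist_force': array([-0.92163624,  0.70076108, -0.09290575]), 'moment': array([-0.05048678, -0.01519325, -0.03882736]), 'finger_force': 0.0, 'finger_gap': 93.91770578435802}
top [ 429.55626469   69.96399513 1130.09629072] [-3.04069336  0.007468   -1.54728697] 496.8319465982774 322.8524665753536 244.70920944389133 [-0.067724  0.        0.        0.        0.      ]
scene [ 117.47514557  933.65617197 1159.1397536 ] [-2.44153997  0.00950811 -2.72835475] 586.219310607284 323.0284974163571 242.84649629498477 [-0.15291475  0.          0.          0.          0.        ]
```

View pics/top0.png

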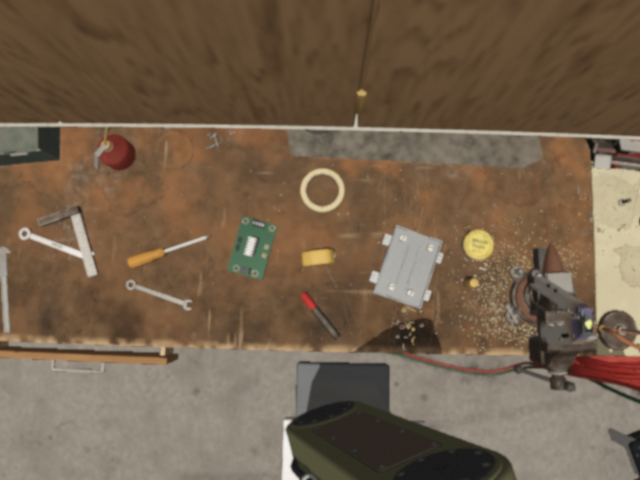

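View pics/scene0.png

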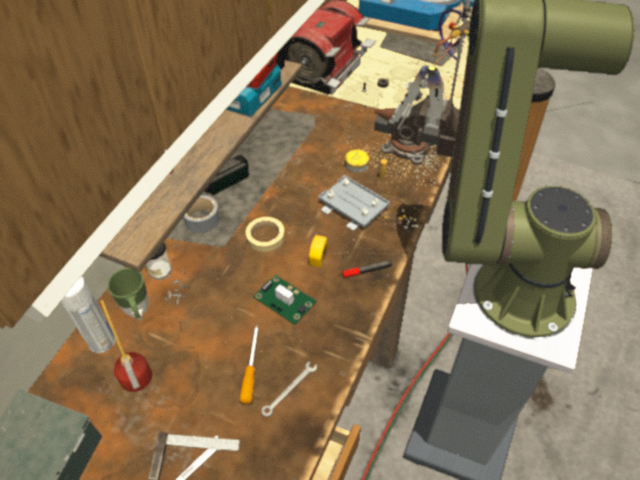

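The top view shows the board at about (252,248), the tray at (408,265), the tape measure between them at (318,257), and the tin and brass stub right of the tray. I'll enlarge both.

Run:
```python
from h import *
im=cv2.imread('pics/top0.png');P=np.load('pics/top0.npy')
a=im[205:295,215:295];b=im[215:315,363:450]
a=cv2.resize(a,(400,450),interpolation=cv2.INTER_CUBIC);b=cv2.resize(b,(392,450),interpolation=cv2.INTER_CUBIC)
cv2.imwrite('pics/crop.png',np.hstack([a,b]))
for n,(u,v) in dict(board=(252,248),tape=(318,257),tray=(408,265),stub=(473,283),tin=(478,244),shelf=(400,100),roll=(303,190),marker=(320,315)).items(): print(n,P[v,u].round(0))
```

```text
board [530. 239.  26.]
tape [511.  90.  59.]
tray [ 500. -111.   21.]
stub [ 462. -245.   62.]
tin [ 550. -265.   33.]
shelf [628.  -0. 646.]
roll [665. 129.  24.]
marker [385.  84.  18.]
```

View pics/crop.png

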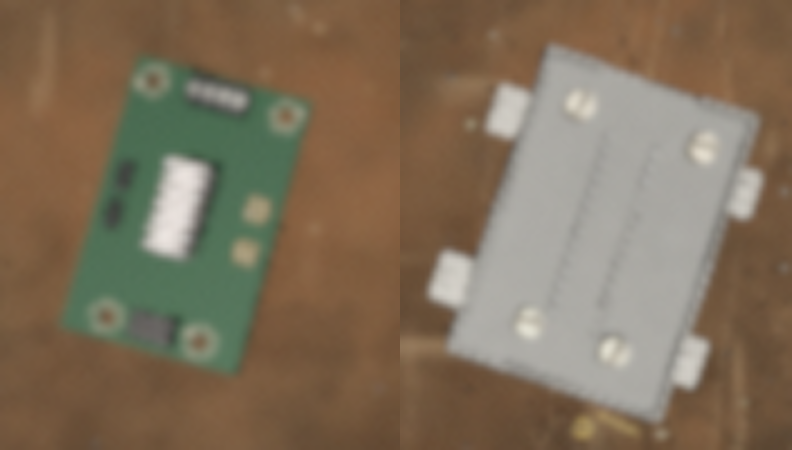

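```bash
cat >> h.py <<'E'
M=np.array([[55,32],[55,-32],[-55,-22],[-55,22]],float)
def onplane(c,uv,z):
    K=np.array([[c['fx'],0,c['cx']],[0,c['fy'],c['cy']],[0,0,1.]])
    p=cv2.undistortPoints(np.array(uv,float).reshape(-1,1,2),K,np.array(c['dist'],float)).reshape(-1,2)
    d=np.c_[p,np.ones(len(p))]@rot(c['orientation']).T; e=np.array(c['eye'])
    z=np.broadcast_to(z,len(p))
    return (e+d*((z-e[2])/d[:,2])[:,None])[:,:2]
def fit(W,M=M):
    m,w=M.mean(0),W.mean(0); a=M-m;b=W-w
    t=np.arctan2((a[:,0]*b[:,1]-a[:,1]*b[:,0]).sum(),(a*b).sum())
    Rm=np.array([[np.cos(t),-np.sin(t)],[np.sin(t),np.cos(t)]])
    o=w-Rm@m
    return o,t,(W-(M@Rm.T+o))
E
python3 - <<'E'
from h import *
c=eyes.camera('top')
b=np.array([(152,80),(286,117),(200,343),(106,316)])/5+[215,205]
t=(np.array([(580,105),(703,148),(613,352),(530,322)])-[400,0])/4.503+[363,215]
for n,uv,z in (('board',b,3),('tray',t,45)):
    o,a,r=fit(onplane(c,uv,z)); print(n,o.round(1),a.round(3),r.round(1).tolist())
P=cloud(c); print(P[270:272,240:260:4,2].round(), P[265,392:432:4,2].round())
w=eyes.camera('wrist'); cv2.imwrite('pics/w0.png',w['img']); 
s=manip.read_state(); Rt=R.from_euler('xyz',s['eef_rot']).as_matrix()
print('cam in tool',(Rt.T@(np.array(w['eye'])-s['eef_pos'])).round(1),'axes',(Rt.T@rot(w['orientation'])).round(2).tolist(),w['fx'],w['fy'],w['dist'])
E
```

```text
board [532.9 242.3] -0.243 [[0.1, 0.2], [-0.2, 0.0], [-0.3, -0.5], [0.4, 0.2]]
tray [ 495.9 -108.7] -0.314 [[-0.8, 0.0], [-0.7, 0.6], [0.7, 0.4], [0.7, -1.1]]
[[ 4. 12. 15.  3.  4.]
 [ 1. 16. 11. -1.  2.]] [15. 19. 21. 21. 18. 17. 22. 21. 17. 19.]
cam in tool [  66.2    1.2 -179.1] axes [[0.0, -0.97, -0.23], [1.0, 0.0, -0.0], [0.0, -0.23, 0.97]] 413.9282093831887 413.9282093831887 [-0.08207019  0.          0.          0.          0.        ]
```

>>> arm_command:
  plan:
    - [1,0,0,-0.015,0.155]
    - [1,0,0,-0.015,0.155]
    - [1,0,0,-0.01,0.156]
    - [1,0,0,0,0.156]
    - [1,0.0087,-0.0506,0,0]
    - [1,0.0087,-0.0506,0,0]
    - [1,0.0087,-0.0506,0,0]
    - [1,0.0087,-0.0506,0,0]
    - [1,0.0087,-0.0506,0,0]
    - [1,0.0087,-0.0506,0,0]
    - [1,0.0087,-0.0506,0,0]
    - [1,0.0087,-0.0506,0,0]
    - [1,0.0087,-0.0506,0,0]
    - [1,0.0087,-0.0506,0,0]
    - [1,0.0087,-0.0506,0,0]
    - [1,0.0087,-0.0506,0,0]
    - [1,0.0087,-0.0506,0,0]
    - [1,0.0087,-0.0506,0,0]
    - [1,0.0087,-0.0506,0,0]
    - [1,0.0087,-0.0506,0,0]

```text
clock: 2.7
eef_pos: [533.9, 243.0, 245.3]
eef_rot: [3.141, 0.0, -0.243]
wrist_force: [0.3, -1.2, 0.7]
finger_gap: 94.0
finger_force: 0.0
```

Lower to about 125 mm, then look with the wrist camera.

>>> arm_command:
  plan:
    - [1,0,0,0.03,0]
    - [1,0,0,0.03,0]
    - [1,0,0,0.03,0]
    - [1,0,0,0.03,0]
    - [1,0,0,0,0]
    - [1,0,0,0,0]

```text
clock: 3.45
eef_pos: [533.9, 241.4, 126.7]
eef_rot: [-3.141, -0.001, -0.243]
wrist_force: [-1.2, -1.0, 0.5]
finger_gap: 93.9
finger_force: 0.0
```

Run:
```python
from h import *
w=eyes.camera('wrist'); cv2.imwrite('pics/w1.png',w['img']); np.save('pics/w1.npy',cloud(w))
import pickle; pickle.dump({k:w[k] for k in w},open('pics/w1.pkl','wb'))
s=manip.read_state(); print(s['eef_pos'],s['eef_rot'],w['eye'])
```

```text
[534.05863971 241.48369389 126.98377348] [-3.14040459e+00 -1.68334689e-03 -2.43196349e-01] [598.42398979 223.86044695 305.97727616]
```

View pics/w1.png

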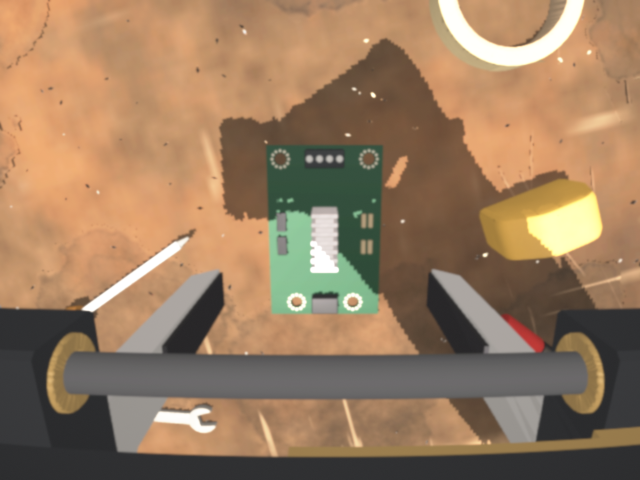

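The wrist view shows the board squarely under the tool: holes A (280,159), B (369,159), C (353,302), D (297,302), heat sink around (324,240). I'll refine the hole centres and fit the board pose.

```bash
cat >> h.py <<'E'
def refine(im,uv,r,maskf):
    out=[]
    for u,v in uv:
        for _ in range(4):
            ui,vi=int(round(u)),int(round(v)); w=im[vi-r:vi+r+1,ui-r:ui+r+1].astype(float)
            m=maskf(w); y,x=np.nonzero(m); u,v=ui-r+x.mean(),vi-r+y.mean()
        out.append((u,v,len(x)))
    return np.array(out)
def tool(s,xy):  # world xy -> tool-frame shift x,y
    y=s['eef_rot'][2]; d=np.array(xy)-s['eef_pos'][:2]
    return np.array([[np.cos(y),np.sin(y)],[np.sin(y),-np.cos(y)]])@d
E
python3 - <<'E'
from h import *
import pickle
w=pickle.load(open('pics/w1.pkl','rb')); s=manip.read_state()
q=refine(w['img'],[(280,159),(369,159),(353,302),(297,302)],12,lambda w:(w[...,2]>w[...,1]*.93))
print(q.round(1).tolist())
P=cloud(w)
for z in (3,):
    o,a,r=fit(onplane(w,q[:,:2],z)); print(z,o.round(1),a.round(3),r.round(1).tolist(),'tool',tool(s,o).round(1))
print('z board',np.nanmedian(P[180:200,290:360,2]),np.nanmedian(P[280:290,290:360,2]),'heatsink top',np.nanpercentile(P[210:270,312:337,2],[50,90]),'bench',np.nanmedian(P[320:340,250:300,2]),np.nanmedian(P[100:120,300:350,2]))
print(P[240,324],P[209,324],P[271,324])
E
```

```text
[[279.8, 158.6, 294.0], [368.4, 158.5, 302.0], [352.3, 304.4, 339.0], [296.1, 305.4, 362.0]]
3 [530.8 241.8] -0.242 [[1.5, -0.4], [1.4, -0.4], [-1.1, 0.3], [-1.8, 0.6]] tool [-3.2  0.5]
z board 2.9288689884330097 3.0595942798628926 heatsink top [34.27486672 35.46962016] bench 0.260991046415711 -0.31005836249192953
[534.11597613 240.98705156  33.60865988] [552.00354336 236.61535848  16.59976178] [503.76455479 248.64832885   5.06525168]
```

Run:
```python
from h import *
import pickle
w=pickle.load(open('pics/w1.pkl','rb')); s=manip.read_state()
o,a,r=fit(onplane(w,[(279.8,158.6),(368.4,158.5),(352.6,301.8),(296.6,301.8)],3)); print(o.round(1),a.round(3),r.round(1).tolist(),'tool',tool(s,o).round(1))
```

```text
[532.  241.4] -0.24 [[0.2, -0.0], [0.1, -0.0], [-0.2, 0.1], [-0.2, -0.1]] tool [-1.9  0.6]
```

>>> arm_command:
  plan:
    - [0,-0.002,0.0005,0.025,0]
    - [0,0,0,0.025,0]
    - [0,0,0,0.025,0]
    - [0,0,0,0.02,0]
    - [0,0,0,0.012,0]
    - [0,0,0,0.008,0]
    - [0,0,0,0,0]
    - [0,0,0,0,0]
  newtons: 30

```text
clock: 4.5
eef_pos: [531.8, 241.4, 11.2]
eef_rot: [-3.141, -0.001, -0.243]
wrist_force: [0.7, -0.1, 0.2]
finger_gap: 46.7
finger_force: 0.0
```

>>> arm_command:
  plan:
    - [-1,0,0,0,0]
    - [-1,0,0,0,0]
    - [-1,0,0,0,0]
    - [-1,0,0,0,0]
    - [-1,0,0,0,0]
    - [-1,0,0,0,0]

```text
clock: 5.25
eef_pos: [531.5, 241.3, 10.6]
eef_rot: [-3.141, -0.0, -0.243]
wrist_force: [-0.0, 0.8, 1.9]
finger_gap: 17.6
finger_force: 30.0
```

>>> arm_command:
  plan:
    - [-1,0,0,-0.01,0]
    - [-1,0,0,-0.02,0]
    - [-1,0,0,-0.025,0]
    - [-1,0,0,-0.03,0]
    - [-1,0,0,-0.03,0.035]
    - [-1,0,0,-0.015,0.036]
    - [-1,0.0093,0.0236,0,0]
    - [-1,0.0093,0.0236,0,0]
    - [-1,0.0093,0.0236,0,0]
    - [-1,0.0093,0.0236,0,0]
    - [-1,0.0093,0.0236,0,0]
    - [-1,0.0093,0.0236,0,0]
    - [-1,0.0093,0.0236,0,0]
    - [-1,0.0093,0.0236,0,0]
    - [-1,0,0,0,0]
    - [-1,0,0,0,0]
    - [-1,0,0,0,0]

```text
clock: 7.38
eef_pos: [543.7, 39.5, 140.3]
eef_rot: [-3.142, 0.0, -0.313]
wrist_force: [0.2, -0.4, -2.5]
finger_gap: 17.9
finger_force: 30.0
```

Run:
```python
from h import *
w=eyes.camera('wrist'); cv2.imwrite('pics/w2.png',w['img'])
import pickle; pickle.dump({k:w[k] for k in w},open('pics/w2.pkl','wb'))
s=manip.read_state(); print(s['eef_pos'],s['eef_rot'],s['finger_gap'])
```

```text
[543.69726387  39.41760715 140.34924026] [ 3.14157468e+00  2.16224174e-04 -3.13356485e-01] 17.80606938356901
```

View pics/w2.png

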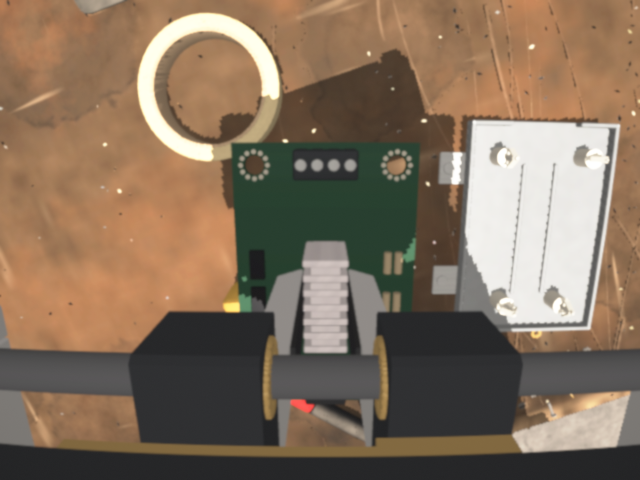

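The held board shows holes A (254,165) and B (397,165); the tray with its four posts is at right, around (540,225). I'll zoom in on the posts.

Run:
```python
import cv2,numpy as np
im=cv2.imread('pics/w2.png')
t=[cv2.resize(im[v-25:v+25,u-25:u+25],(400,300) if 0 else (300,300),interpolation=cv2.INTER_LANCZOS4) for u,v in ((505,156),(594,158),(508,304),(560,302))]
cv2.imwrite('pics/posts.png',np.vstack([np.hstack(t[:2]),np.hstack(t[2:])]))
```

```text
(no output)
```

View pics/posts.png

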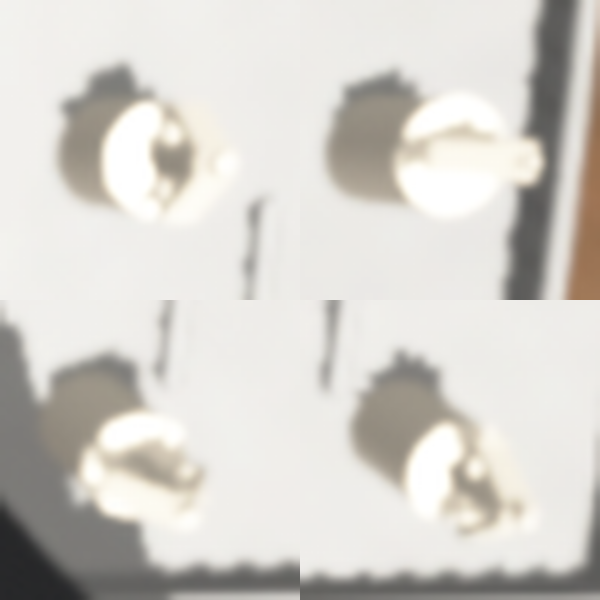

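Run:
```python
from h import *
import pickle
w=pickle.load(open('pics/w2.pkl','rb')); s=manip.read_state()
px=lambda L:[(u-25+(x+.5)/6-.5,v-25+(y+.5)/6-.5) for (u,v),(x,y) in zip([(505,156),(594,158),(560,302),(508,304)],L)]
for n,L,z in (('seat',[(161,158),(156,155),(165,179),(139,169)],35),('tip',[(228,162),(229,160),(228,215),(190,218)],50)):
    o,a,r=fit(onplane(w,px(L),z)); print(n,o.round(1),a.round(3),r.round(1).tolist())
g=cv2.cvtColor(w['img'],cv2.COLOR_BGR2GRAY); C=[]
for u,v in ((254,165),(397,165)):
    y,x=np.nonzero(g[v-22:v+23,u-20:u+21]>110); p=np.c_[x+u-20,y+v-22].astype(np.float32)
    k=np.hypot(p[:,0]-u,p[:,1]-v)<20; c,rad=cv2.minEnclosingCircle(p[k]); C.append(c); print(c,rad)
W=onplane(w,C,s['eef_pos'][2]-11+3); o,a,r=fit(W,M[:2]); print('board',o.round(1),a.round(3),r.round(1).tolist(),'in tool',tool(s,o).round(1),'yaw rel',a-s['eef_rot'][2])
P=cloud(w); 
for v,u in ((180,290),(180,360),(240,270),(290,275),(240,385),(200,390),(200,260)): print((u,v),P[v,u].round(1),end=' ')
```

```text
seat [ 495.5 -111.8] -0.307 [[0.6, 0.3], [0.2, -0.3], [-0.8, -0.2], [0.0, 0.2]]
tip [ 496.1 -111.8] -0.308 [[-0.0, -0.8], [0.2, 0.6], [0.3, -0.1], [-0.5, 0.3]]
(253.5, 164.5) 15.953156471252441
(396.5, 164.5) 15.953156471252441
board [544.2  38. ] -0.313 [[0.0, 0.0], [-0.0, -0.0]] in tool [1.  1.2] yaw rel 0.000223751517693771
(290, 180) [594.7  38.2 131.8] (360, 180) [585.1   8.2 132.8] (270, 240) [571.4  56.1 132.7] (275, 290) [558.4  53.9 167. ] (385, 240) [554.8   5.1 132.2] (390, 200) [572.2  -2.2 132.6] (260, 200) [590.3  54.5 131. ]
```

>>> arm_command:
  plan:
    - [-1,0,0.0172,0,-0.005]
    - [-1,0,0.02,0,0]
    - [-1,0,0.02,0,0]
    - [-1,0,0.02,0,0]
    - [-1,0,0.02,0,0]
    - [-1,0,0.02,0,0]
    - [-1,0,0.02,0,0]
    - [-1,0,0.02,0.01,0]
    - [-1,0,0,0.02,0]
    - [-1,0,0,0.02,0]
    - [-1,0,0,0.012,0]
    - [-1,0,0,0.008,0]
    - [-1,0,0,0,0]
    - [-1,0,0,0,0]
    - [-1,0,0,0,0]

```text
clock: 9.3
eef_pos: [496.1, -111.0, 70.9]
eef_rot: [-3.142, -0.001, -0.309]
wrist_force: [-0.6, 0.1, -2.9]
finger_gap: 18.0
finger_force: 30.0
```

Run:
```python
from h import *
import pickle
w=eyes.camera('wrist'); c=eyes.camera('scene')
pickle.dump(w,open('pics/w3.pkl','wb'))
s=manip.read_state(); print(s['eef_pos'],s['eef_rot'],s['finger_gap'],s['wrist_force'])
a=w['img'][90:350,170:480]
cv2.imwrite('pics/w3.png',cv2.resize(a,None,fx=2.3,fy=2.3,interpolation=cv2.INTER_CUBIC))
```

```text
[ 496.0318302  -111.03302337   70.75301773] [ 3.14156394e+00 -5.34408238e-04 -3.09060329e-01] 17.593791910362764 [ 0.14538473  0.37165231 -2.14739218]
```

View pics/w3.png

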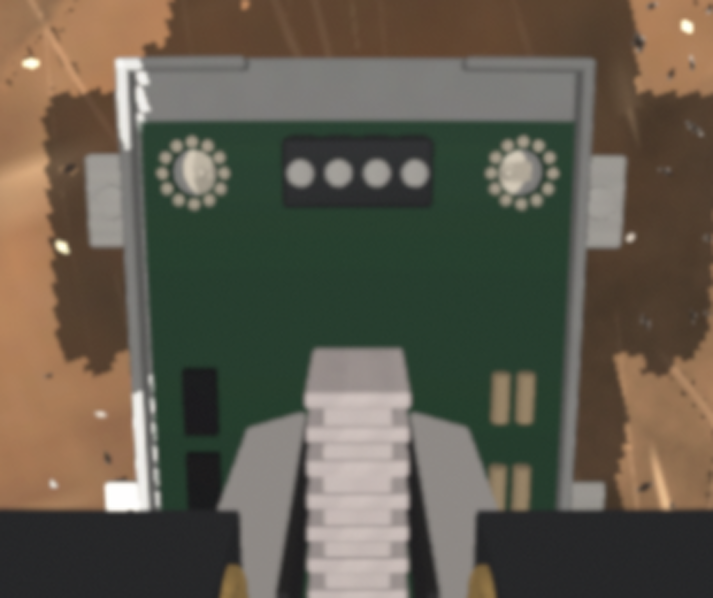

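Posts A and B both appear inside their holes (zoomed pixels (194,172) and (521,172)). One closer zoom, to check the centring.

Run:
```python
from h import *
import pickle
w=pickle.load(open('pics/w3.pkl','rb')); s=manip.read_state(); t=s['eef_pos']; yaw=s['eef_rot'][2]
Rt=R.from_euler('xyz',[np.pi,0,yaw]).as_matrix()
K=np.array([[w['fx'],0,w['cx']],[0,w['fy'],w['cy']],[0,0,1.]])
Rc=rot(w['orientation'])
def proj(p):
    rv,_=cv2.Rodrigues(Rc.T); return cv2.projectPoints(np.array(p,float),rv,-Rc.T@np.array(w['eye']),K,np.array(w['dist'],float))[0].reshape(-1,2)
# posts if tray exactly under the held board (board offset 1.0,1.2 in tool)
base=t+Rt@np.array([1.0,1.2,0])
f=lambda x,y,z:[*(base+Rt@np.array([x,-y,0]))[:2],z]
for n,y in (('A',32),('B',-32)):
    print(n,'hole',proj([f(55,y,t[2]-8)]).round(1),'seat',proj([f(55,y,35)]).round(1),'tip',proj([f(55,y,50.5)]).round(1))
T=[cv2.resize(w['img'][150:180,u-15:u+15],(400,400),interpolation=cv2.INTER_CUBIC) for u in (254,397)]
cv2.imwrite('pics/w3z.png',np.hstack(T))
```

```text
A hole [[253.7 164.7]] seat [[262.8 161.4]] tip [[258.  163.1]]
B hole [[396.3 164.7]] seat [[387.3 161.5]] tip [[392.  163.2]]
```

View pics/w3z.png

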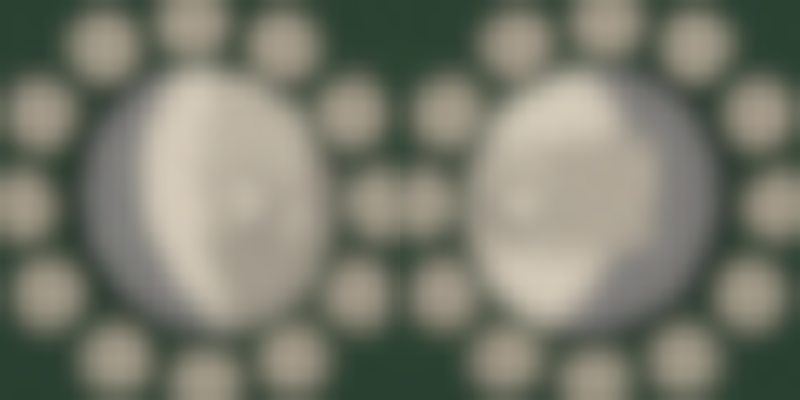

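Post tips are at (257,164.5) and (390.7,164.5), against an expected (258,163) and (392,163). That leaves only 0.5–0.7 mm to correct, after which I lower the board.

>>> arm_command:
  plan:
    - [-1,-0.0007,-0.0005,0.003,0]
    - [-1,0,0,0.005,0]
    - [-1,0,0,0.004,0]
    - [-1,0,0,0.002,0]
    - [-1,0,0,0.001,0]
    - [-1,0,0,0,0]

```text
clock: 10.15
eef_pos: [495.4, -110.3, 55.4]
eef_rot: [-3.142, 0.0, -0.309]
wrist_force: [-0.6, 0.5, -2.6]
finger_gap: 17.3
finger_force: 30.0
```

>>> arm_command:
  plan:
    - [-1,0,0,0.001,0]
    - [-1,0,0,0.001,0]
    - [-1,0,0,0.001,0]
    - [-1,0,0,0,0]
    - [-1,0,0,0,0]

```text
clock: 10.78
eef_pos: [495.5, -110.3, 52.6]
eef_rot: [-3.142, -0.0, -0.309]
wrist_force: [0.8, 0.6, 0.6]
finger_gap: 17.7
finger_force: 30.0
```

>>> arm_command:
  plan:
    - [0,0,0,0,0]
    - [0,0,0,0,0]
    - [0,0,0,0,0]
    - [0,0,0,0,0]
    - [0,0,0,-0.015,0]
    - [0,0,0,-0.027,0]
    - [-1,0.01,-0.009,0,0]
    - [-1,0.014,-0.01,0,0]
    - [-1,0.014,-0.01,0,0]
    - [-1,0,0,0,0]
    - [-1,0,0,0.02,0]
    - [-1,0,0,0.014,0]
    - [-1,0,0,0.01,0]
    - [-1,0,0,0,0]
    - [-1,0,0,0,0]

```text
clock: 12.65
eef_pos: [540.6, -94.4, 50.9]
eef_rot: [-3.142, -0.001, -0.309]
wrist_force: [0.0, -0.4, -0.6]
finger_gap: 0.5
finger_force: 0.0
```

Run:
```python
from h import *
import pickle
w=eyes.camera('wrist'); pickle.dump(w,open('pics/w4.pkl','wb')); s=manip.read_state(); print(s['eef_pos'],s['wrist_force'],s['finger_gap'])
cv2.imwrite('pics/w4.png',w['img'])
```

```text
[540.6702326  -94.36899599  50.98676259] [ 0.40525122 -0.11691685  0.00657235] 0.8049222540115832
```

View pics/w4.png

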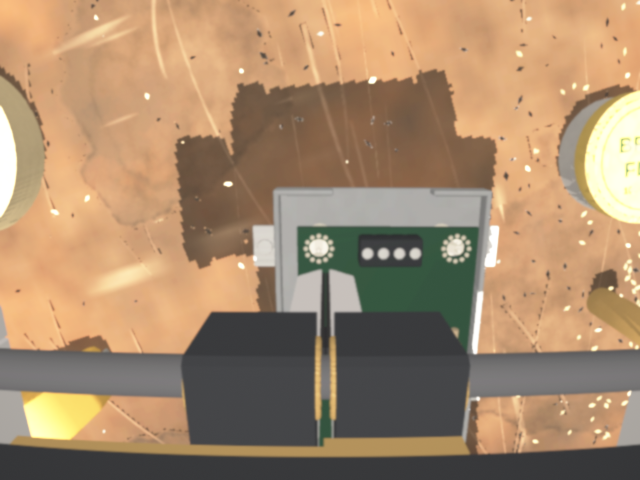

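The board lies on the standoffs with the tips showing in holes A (319,248) and B (456,248), and the closed fingers are beside A. Pressing A gradually.

>>> arm_command:
  plan:
    - [-1,0,0,0.002,0]
    - [-1,0,0,0.002,0]
    - [-1,0,0,0.001,0]
    - [-1,0,0,0.001,0]
    - [-1,0,0,0.001,0]
    - [-1,0,0,0,0]

```text
clock: 13.45
eef_pos: [540.5, -94.3, 43.6]
eef_rot: [-3.141, -0.0, -0.309]
wrist_force: [-1.1, 1.4, 3.9]
finger_gap: 0.4
finger_force: 2.2
```

>>> arm_command:
  plan:
    - [-1,0,0,0.001,0]
    - [-1,0,0,0.001,0]
    - [-1,0,0,0.001,0]
    - [-1,0,0,0,0]

```text
clock: 13.95
eef_pos: [540.7, -94.3, 41.1]
eef_rot: [-3.141, -0.001, -0.309]
wrist_force: [-2.4, 1.3, 10.2]
finger_gap: 0.1
finger_force: 5.0
```

>>> arm_command:
  plan:
    - [-1,0,0,0.001,0]
    - [-1,0,0,0.001,0]
    - [-1,0,0,0.001,0]
    - [-1,0,0,0,0]

```text
clock: 14.45
eef_pos: [541.0, -94.3, 38.6]
eef_rot: [-3.141, -0.002, -0.309]
wrist_force: [0.1, 0.3, 1.0]
finger_gap: 0.3
finger_force: 0.2
```

Corner A clicked. I'll press it home.

>>> arm_command:
  plan:
    - [-1,0,0,0.001,0]
    - [-1,0,0,0.001,0]
    - [-1,0,0,0.001,0]
    - [-1,0,0,0,0]

```text
clock: 14.95
eef_pos: [541.2, -94.4, 35.6]
eef_rot: [-3.141, -0.002, -0.309]
wrist_force: [-1.8, 1.4, 14.3]
finger_gap: 0.3
finger_force: 7.1
```

>>> arm_command:
  plan:
    - [-1,0,0,-0.008,0]
    - [-1,0,0,-0.01,0]
    - [-1,0,0.02,0,0]
    - [-1,0,0.02,0,0]
    - [-1,0,0.018,0,0]
    - [-1,0,0,0.004,0]
    - [-1,0,0,0.003,0]
    - [-1,0,0,0.002,0]
    - [-1,0,0,0.001,0]
    - [-1,0,0,0,0]

```text
clock: 16.2
eef_pos: [523.0, -149.5, 42.9]
eef_rot: [3.141, -0.001, -0.308]
wrist_force: [-2.2, -3.3, 6.9]
finger_gap: 0.2
finger_force: 3.4
```

>>> arm_command:
  plan:
    - [-1,0,0,0.001,0]
    - [-1,0,0,0.001,0]
    - [-1,0,0,0,0]

```text
clock: 16.58
eef_pos: [523.2, -149.5, 41.2]
eef_rot: [3.141, -0.001, -0.308]
wrist_force: [-3.9, -3.2, 10.4]
finger_gap: 0.6
finger_force: 5.2
```

>>> arm_command:
  plan:
    - [-1,0,0,0.001,0]
    - [-1,0,0,0.001,0]
    - [-1,0,0,0.001,0]
    - [-1,0,0,0,0]

```text
clock: 17.08
eef_pos: [523.1, -149.4, 37.7]
eef_rot: [3.141, -0.001, -0.309]
wrist_force: [-0.8, -1.9, 6.5]
finger_gap: 0.3
finger_force: 3.0
```

>>> arm_command:
  plan:
    - [-1,0,0,0.001,0]
    - [-1,0,0,0.001,0]
    - [-1,0,0,0,0]

```text
clock: 17.45
eef_pos: [523.2, -149.4, 36.1]
eef_rot: [3.141, -0.001, -0.309]
wrist_force: [-2.8, -1.3, 11.2]
finger_gap: -0.0
finger_force: 5.6
```

>>> arm_command:
  plan:
    - [-1,0,0,0.001,0]
    - [-1,0,0,0.001,0]
    - [-1,0,0,0,0]

```text
clock: 17.82
eef_pos: [523.3, -149.5, 34.6]
eef_rot: [3.141, -0.001, -0.309]
wrist_force: [-5.5, -0.7, 16.4]
finger_gap: 0.5
finger_force: 8.2
```

B is home as well: stiffness now matches the tray cushions. On to C.

>>> arm_command:
  plan:
    - [-1,0,0,-0.012,0]
    - [-1,0,0,-0.015,0]
    - [-1,-0.025,0,0,0]
    - [-1,-0.026,-0.001,0,0]
    - [-1,-0.025,-0.002,0,0]
    - [-1,0,0,0.008,0]
    - [-1,0,0,0.004,0]
    - [-1,0,0,0.002,0]
    - [-1,0,0,0.001,0]
    - [-1,0,0,0,0]

```text
clock: 19.08
eef_pos: [451.4, -123.6, 45.4]
eef_rot: [-3.142, 0.0, -0.309]
wrist_force: [-0.0, 0.6, -0.5]
finger_gap: 0.1
finger_force: 0.0
```

>>> arm_command:
  plan:
    - [-1,0,0,0.001,0]
    - [-1,0,0,0.001,0]
    - [-1,0,0,0.001,0]
    - [-1,0,0,0.001,0]
    - [-1,0,0,0,0]

```text
clock: 19.7
eef_pos: [451.4, -123.6, 41.7]
eef_rot: [3.142, -0.0, -0.309]
wrist_force: [-1.6, -0.1, 6.0]
finger_gap: 0.6
finger_force: 3.3
```

>>> arm_command:
  plan:
    - [-1,0,0,0.001,0]
    - [-1,0,0,0.001,0]
    - [-1,0,0,0,0]

```text
clock: 20.08
eef_pos: [451.5, -123.7, 40.0]
eef_rot: [3.141, -0.001, -0.309]
wrist_force: [-3.7, 0.2, 10.9]
finger_gap: 0.6
finger_force: 5.6
```

>>> arm_command:
  plan:
    - [-1,0,0,0.001,0]
    - [-1,0,0,0.001,0]
    - [-1,0,0,0,0]

```text
clock: 20.45
eef_pos: [451.5, -123.7, 38.3]
eef_rot: [3.141, -0.001, -0.309]
wrist_force: [-5.0, 0.7, 16.0]
finger_gap: 0.2
finger_force: 8.0
```

>>> arm_command:
  plan:
    - [-1,0,0,0.001,0]
    - [-1,0,0,0,0]

```text
clock: 20.7
eef_pos: [451.5, -123.7, 37.5]
eef_rot: [3.141, -0.001, -0.309]
wrist_force: [-5.9, 1.3, 18.4]
finger_gap: 0.6
finger_force: 9.2
```

>>> arm_command:
  plan:
    - [-1,0,0,0.001,0]
    - [-1,0,0,0.001,0]
    - [-1,0,0,0,0]

```text
clock: 21.08
eef_pos: [451.7, -123.5, 35.0]
eef_rot: [-3.141, -0.001, -0.309]
wrist_force: [-1.8, 2.6, 10.0]
finger_gap: 0.3
finger_force: 4.9
```

>>> arm_command:
  plan:
    - [-1,0,0,0.001,0]
    - [-1,0,0,0.001,0]
    - [-1,0,0,0,0]

```text
clock: 21.45
eef_pos: [451.7, -123.5, 33.3]
eef_rot: [-3.141, -0.001, -0.309]
wrist_force: [-3.4, 1.2, 15.8]
finger_gap: 0.6
finger_force: 8.1
```

>>> arm_command:
  plan:
    - [-1,0,0,-0.012,0]
    - [-1,0,0,-0.012,0]
    - [-1,0,-0.017,0,0]
    - [-1,0,-0.018,0,0]
    - [-1,0,-0.017,0,0]
    - [-1,0,0,0.008,0]
    - [-1,0,0,0.003,0]
    - [-1,0,0,0.001,0]
    - [-1,0,0,0.001,0]
    - [-1,0,0,0.001,0]
    - [-1,0,0,0,0]

```text
clock: 22.82
eef_pos: [467.0, -74.1, 42.4]
eef_rot: [3.142, 0.0, -0.309]
wrist_force: [-0.3, 0.1, 0.1]
finger_gap: 0.5
finger_force: 0.0
```

>>> arm_command:
  plan:
    - [-1,0,0,0.001,0]
    - [-1,0,0,0.001,0]
    - [-1,0,0,0,0]

```text
clock: 23.2
eef_pos: [467.0, -74.0, 40.4]
eef_rot: [3.142, 0.0, -0.309]
wrist_force: [-0.5, 0.2, -0.1]
finger_gap: 0.3
finger_force: 0.0
```

>>> arm_command:
  plan:
    - [-1,0,0,0.001,0]
    - [-1,0,0,0.001,0]
    - [-1,0,0,0.001,0]
    - [-1,0,0,0,0]

```text
clock: 23.7
eef_pos: [467.1, -74.0, 37.4]
eef_rot: [3.142, 0.0, -0.309]
wrist_force: [-0.9, 0.7, 0.1]
finger_gap: 0.3
finger_force: 0.4
```

>>> arm_command:
  plan:
    - [-1,0,0,0.001,0]
    - [-1,0,0,0.001,0]
    - [-1,0,0,0,0]

```text
clock: 24.08
eef_pos: [467.1, -74.0, 35.7]
eef_rot: [-3.142, -0.0, -0.309]
wrist_force: [-2.8, 0.3, 7.8]
finger_gap: 0.7
finger_force: 3.6
```

>>> arm_command:
  plan:
    - [-1,0,0,0.001,0]
    - [-1,0,0,0.001,0]
    - [-1,0,0,0,0]

```text
clock: 24.45
eef_pos: [467.2, -74.0, 34.1]
eef_rot: [-3.142, -0.0, -0.309]
wrist_force: [-5.4, 0.3, 12.9]
finger_gap: 0.5
finger_force: 6.7
```

D is home too; it went down along with C. I'll re-press A and B to make sure they lie home.

>>> arm_command:
  plan:
    - [-1,0,0,-0.01,0]
    - [-1,0,0,-0.014,0]
    - [-1,0.025,-0.001,0,0]
    - [-1,0.026,-0.001,0,0]
    - [-1,0.025,-0.001,0,0]
    - [-1,0,0,0.01,0]
    - [-1,0,0,0.007,0]
    - [-1,0,0,0.002,0]
    - [-1,0,0,0.001,0]
    - [-1,0,0,0,0]

```text
clock: 25.7
eef_pos: [540.4, -94.2, 37.7]
eef_rot: [-3.142, -0.0, -0.309]
wrist_force: [0.7, 0.9, 0.1]
finger_gap: 0.3
finger_force: 0.0
```

>>> arm_command:
  plan:
    - [-1,0,0,0.001,0]
    - [-1,0,0,0.001,0]
    - [-1,0,0,0.001,0]
    - [-1,0,0,0,0]

```text
clock: 26.2
eef_pos: [540.5, -94.3, 35.1]
eef_rot: [-3.142, -0.0, -0.309]
wrist_force: [-3.9, 1.3, 10.0]
finger_gap: 0.1
finger_force: 4.8
```

>>> arm_command:
  plan:
    - [-1,0,0,0.001,0]
    - [-1,0,0,-0.009,0]
    - [-1,0,0.02,-0.005,0]
    - [-1,0,0.02,0,0]
    - [-1,0,0.018,0,0]
    - [-1,0,0,0.007,0]
    - [-1,0,0,0.004,0]
    - [-1,0,0,0.001,0]
    - [-1,0,0,0.001,0]
    - [-1,0,0,0.001,0]
    - [-1,0,0,0,0]

```text
clock: 27.58
eef_pos: [522.6, -149.6, 34.0]
eef_rot: [3.14, 0.0, -0.308]
wrist_force: [-8.0, -4.8, 15.0]
finger_gap: 0.4
finger_force: 6.9
```

>>> arm_command:
  plan:
    - [-1,0,0,-0.01,0]
    - [-1,0,0,-0.025,0]
    - [-1,-0.019,-0.015,-0.03,0]
    - [-1,-0.019,-0.014,-0.03,0]
    - [-1,0,0,-0.03,0]
    - [-1,0,0,0,0]
    - [-1,0,0,0,0]

```text
clock: 28.45
eef_pos: [495.1, -110.0, 157.5]
eef_rot: [-3.141, 0.001, -0.309]
wrist_force: [0.3, -0.0, -0.5]
finger_gap: 1.0
finger_force: 0.0
```

Run:
```python
from h import *
w=eyes.camera('wrist'); P=cloud(w); s=manip.read_state(); print(s['eef_pos'],s['wrist_force'])
y=-.309; d=P[...,:2]-[495.6,-110.8]; bx=d[...,0]*np.cos(y)+d[...,1]*np.sin(y); by=-d[...,0]*np.sin(y)+d[...,1]*np.cos(y)
for n,x,yy in (('A',42,34),('B',42,-34),('C',-42,-30),('D',-42,30)):
    m=(abs(bx-x)<6)&(abs(by-yy)<6); print(n,m.sum(),np.nanmedian(P[m][:,2]).round(2))
g=w['img'][100:380,180:460]; cv2.imwrite('pics/w5.png',cv2.resize(g,None,fx=2.1,fy=2.1,interpolation=cv2.INTER_CUBIC))
```

```text
[ 495.00091869 -110.05148316  157.26144833] [-0.10815588  0.38346928  0.24138749]
A 272 37.43
B 264 37.34
C 229 37.4
D 231 37.45
```

View pics/w5.png

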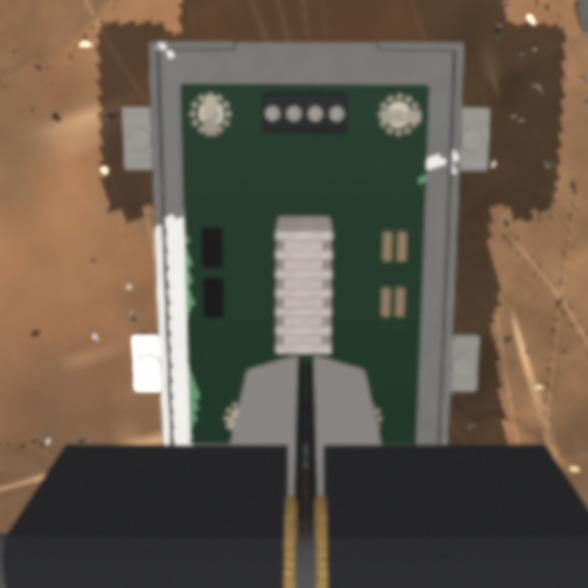

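The picture shows the board level in the tray with the arrowheads through holes A (210,113) and B (400,114). All four corners measure 37.3–37.5 mm on top, which matches the home height of 38 mm less 0.6 mm sag. The arm touches nothing, so I'm handing in.

```bash
python3 -c "
from cell import ticket
print(ticket.sign_off())"
```

```text
the job is handed in; nothing more can be done
None
```

The control board is fitted: all four corners clicked through and measured home on their seats, presses stayed at about 18 N or less, and I handed the job in at about 28.5 s; sign-off returned no verdict.

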